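# Load the ring finisher with its taper holders and start it

### The arm

A 6-joint arm with a two-finger parallel gripper is mounted at the origin on the work surface. World frame = base frame: x ahead of the robot, y to its left, z up, the work surface at z = 0. Lengths are in m, angles in rad, forces in N, time in s.
With the tool pointing down it reaches from about 0.325 to 0.9 m from the base axis. Payload 6.1 kg.
Tool frame: the origin (TCP) lies at the very end of the fingers, on their centre line; the grasp point (between the pads) lies 19 mm behind it (ctrl.grip_depth is the distance from the TCP to the grasp point, in m); z points along the fingers, y is the line along which they close (so a half turn about z gives the same grasp; the last joint's range is limited). The gripper opens to 85 mm and grips with 20 to 120 N. Pads are 22 mm wide; open, the fingers measure 114 mm over their backs; the gripper's body (76 mm by 85 mm) begins 54 mm behind the grasp point. The pads swing forward as they close: fully open they stand 13 mm farther back than shut.
Start: joints at [1.003, 0.22, 1.526, -0, 1.395, -0.126], TCP at [0.267, 0.565, 0.231] pointing down, gripper open.
Joint ranges: [-2.98, 2.98], [-0.91, 2.08], [0.09, 2.57], [-1.24, 4.39], [0.2, 2.65], [-2.68, 2.68]. Speed limits (rad/s): [2.57, 2.57, 3.01, 3.14, 3.14, 3.14].

### API

Orientations are given as a rotation vector (axis times angle).
In Python, from workcell import sensors, optics, job, ctrl gives the robot as it stands.
- The arm moves only by the tool drive_tool, never from a script. Its argument "steps" is a list that holds one entry, the list of rows, each a list of 4 numbers: the shift along the tool's x, y, z in m, then the turn about the tool's z in rad. A call has 1 to 20 rows; each row is the pose to reach, as a shift and turn from the pose commanded when the call began, along the tool's axes at that moment; what a row does not reach only later rows make up. A row lasts 1/12 s, in which the tool goes at most 41.7 mm and 7.16 degrees, less where a joint would pass 70% of its speed; a pose out of reach is approached as far as the arm can. A call with a gripper value outside its range is refused whole. "claw" is the finger opening in m, from 0 to 0.0854, set as the call begins (left out, the last holds). The fingers move at their own pace and stop on an object; "squeeze" is the grip in N (left out, the last holds). Time passes only in rows, so rows that repeat a pose let the fingers close. It gives the time, the measured TCP pose, the force, the opening and the grip force at its end, in the units of the state.
- sensors.state(): the state, without advancing time (a new reading comes with each control period).
- optics.get_image(name): name is "scene" or "top" or "wrist"; returns the picture (420x560x3 uint8, red, green, blue); there is no depth.
- optics.camera_params(name): a dict with "vertical_fov" (degrees; the focal length in pixels is half the picture's height over the tangent of half this angle, whatever the lens; pixels are square), "cx", "cy" (the principal point, pixels), "rvec" (rotation vector, rad) and "tvec" (3), from world to camera coordinates, as OpenCV has them. Camera axes: x right, y down, z forward; pixel columns grow to the right and rows downward; lengths in m; the calibration is good to about 2 mm. The wrist camera is an equidistant fisheye: a pixel r from the principal point sees the ray r / f radians off the axis. A picture is of the moment at which its call begins: read the wrist's pose just before it. camera_params takes no time and is no camera call; for the wrist camera it gives the pose at the moment of the call.
- job.job_done(): hands the job in; it is judged then, once.
Trained networks look in the newest picture that a camera, given by its name, has taken for a name from the list of things; names that differ only in an ending like _2 or _b are one class to them, and where a whole thing is asked for, a point or a joint stands for the part that bears it (a point fixed in the world has none). Each returns a list of dicts, best first, with "p" (0 to 1); they miss things now and then, are a little off and sometimes report something else, mostly with a low value. They report only what shows in the picture. A call takes as long as a camera call.
- optics.look_for(label, camera): "rect" ([left, top, right, bottom] in pixels, round what is visible of it).
- optics.cut_out(label, camera): "pixels" (420x560 bool, what is visible of it) and "rect" ([left, top, right, bottom] in pixels, round what is visible of it).
- optics.mark_of(label, camera): "point" ([column, row] in pixels: a listed point, or the origin of a listed thing).
The state is a dict: "t": time; "joint_pos": joint angles; "joint_vel": joint speeds; "joint_efforts": joint torques, N m; "tool_pos": TCP position; "orientation": TCP orientation; "contact_force": force on the tool from outside, world axes, zero at the start; "torque": the same for the moment, N m; "opening": finger opening in m; "gripper_force": force on a finger pad.
Only numpy, scipy, OpenCV 4.12 (cv2) and the standard library are available. Lean on these libraries where they do the work, as an engineer would, in place of code of your own. Each camera call takes 0.05 s, during which the arm holds its last target. There are 200 camera calls.

### The job

Turn the key of the ring finisher's guard panel a quarter turn to unlock it, swing the panel fully open, and set every steel taper holder that stands on the bench upright and fully home in the white cup that fits its size. Then shut the panel, lock it again with the key, and only then swing the batch timer's sprung lever all the way to its stop and let it spring back. Leave the other things on the bench where they are.

Things in the scene. Friction and masses are not known exactly. Their poses are not given: they have to be found in the camera images.
- key (a joint): Angle of the brass key standing upright in the panel's cam latch: 0 = locked (its flat points at the panel's free edge), 1.571 = unlocked (flat parallel to that edge). Grows counter-clockwise seen from above with the panel shut; stops at both ends, light friction (0.05 N m), stays where it is left. The key does not come out.
- key_bow (a point): Centre of the key's flat bow, on its turning axis: 36 mm wide (y axis), 8 mm thick (x axis), 26 mm high (z, along the turning axis). With the panel shut the bow's top is 38 mm above the panel's face, its underside 12 mm, this point 25 mm. The axes turn with the key and the panel.
- panel (a joint): Opening angle of the machine's clear guard panel, a framed lid 250 x 200 x 8 mm, 0.4 kg: 0 = shut (horizontal), 1.75 = fully open at its stop, just past upright. Its stiff hinge (0.5 N m) holds it wherever it is left. With the key locked, a cam holds it shut; it shuts flat only with the key unlocked and no holder standing proud.
- panel_handle (a point): Middle of the panel's handle, a round steel bar 10 mm thick with 60 mm of free length, parallel to the hinge (x axis), held 45 mm off the panel's outer face by a leg at each end, near the free edge.
- hinge_line (a point): Fixed point on the hinge line, midway along the machine's left (+y) top edge, 85.5 mm over the bench. x runs along the hinge, z up, -y towards the panel's free edge. At opening angle a the handle's middle is at x = 50, y = -185 cos a + 53 sin a, z = 185 sin a + 53 cos a (mm) in this frame; the key's axis is at x = -75 and 165 mm from the hinge. The free edge swings up and over to +y.
- machine: The ring finisher, fixed: an open grey box 250 x 200 mm, 85 mm high, walls 10 mm, steel floor 12 mm over the bench with three cups in a row along x, 72 mm apart; a black motor housing, 75 mm high, adjoins its far (+x) side. Origin under the box's centre; yaw as hinge_line.
- lever (a joint): Angle of the batch timer's sprung lever: 0 = at rest, 1.2 = at its stop. It grows clockwise seen from above. The spring pulls it back to 0 when let go (about 1 N at the post at rest, 6 N at the stop).
- lever_post (a point): Middle of the upright steel post at the end of the timer's lever: 14 mm in diameter, 36 mm high, this point 68.5 mm over the bench and 11.5 mm below the post's top. The lever lies 5 mm over the top of the timer's black housing (110 x 90 mm, 40 mm high, fixed).
- lever_pivot (a point): Pivot of the timer's lever, 46.5 mm over the bench; the lever turns about its vertical axis, 65 mm from pivot to post. x, y are the timer's own axes: at rest the post lies 54 mm to -x and 37 mm to -y of it, at the stop 54 mm to -x and 37 mm to +y.
- cone_small_mid (a point): Point on the axis, half-way up (28 mm above the foot), of the small steel taper holder, shaped like a spinning top: foot 29 mm in diameter, widening over 18 mm to 46 mm, then a 3 mm rim, then a plain round hollow (light) stem 20 mm in diameter and 35 mm long to grip it by; 56 mm high in all. z runs up the stem. It stands upright on its foot on the bench. It may be absent.
- cone_medium_mid (a point): Point on the axis, half-way up (28 mm above the foot), of the medium steel taper holder, shaped like a spinning top: foot 38 mm in diameter, widening over 18 mm to 55 mm, then a 3 mm rim, then a plain round hollow (light) stem 20 mm in diameter and 35 mm long to grip it by; 56 mm high in all. z runs up the stem. It stands upright on its foot on the bench. It may be absent.
- cone_large_mid (a point): Point on the axis, half-way up (28 mm above the foot), of the large steel taper holder, shaped like a spinning top: foot 47 mm in diameter, widening over 18 mm to 64 mm, then a 3 mm rim, then a plain round hollow (light) stem 20 mm in diameter and 35 mm long to grip it by; 56 mm high in all. z runs up the stem. It stands upright on its foot on the bench. It may be absent.
- cup_small_rim (a point): Centre of the rim of the small white nylon taper cup fixed inside the machine, 35 mm over the bench: outer diameter 56 mm, 23 mm high, its conical bore fits the small holder (about 44 mm wide at the rim). The holder sits fully home with its half-way point about 9 mm above this point, its taper's widest edge about 2 mm above the rim.
- cup_medium_rim (a point): Centre of the rim of the medium white nylon taper cup fixed inside the machine, 35 mm over the bench: outer diameter 65 mm, 23 mm high, its conical bore fits the medium holder (about 53 mm wide at the rim). The holder sits fully home with its half-way point about 9 mm above this point, its taper's widest edge about 2 mm above the rim.
- cup_large_rim (a point): Centre of the rim of the large white nylon taper cup fixed inside the machine, 35 mm over the bench: outer diameter 74 mm, 23 mm high, its conical bore fits the large holder (about 62 mm wide at the rim). The holder sits fully home with its half-way point about 9 mm above this point, its taper's widest edge about 2 mm above the rim.
- pliers_long: Black-handled long-nosed pliers lying on the bench, 150 mm long, 15 mm high; origin under the pivot. Bystander.
- pliers_short: Black-handled short-nosed pliers lying on the bench, 130 mm long; origin under the pivot. Bystander.
- bead_jar: Glass jar, 44 mm in diameter, 50 mm high; origin under its centre. Bystander.
- glue_bottle: White bottle, 34 mm in diameter, 85 mm high; origin under its centre. Bystander.
- wire_spool: Brass-coloured wire spool, 56 mm in diameter, 30 mm high; origin under its centre. Bystander.
- findings_dish: White ceramic dish, 70 mm in diameter, 22 mm high; origin under its centre. Bystander.

How it is judged:
On the way, in this order (a step that is already met when the one before it is completed fails the run):
1. the key is turned to unlocked (value of joint key above 1.4 rad and value of joint panel below 0.2 rad), for 0.1 s.
2. the panel is swung fully open (value of joint panel above 1.5 rad), for 0.2 s.
3. with the panel open, every holder is fully home in its cup and let go (value of joint panel above 1.2 rad and horizontal distance between cone_small_mid and cup_small_rim below 0.005 m and z of cone_small_mid in the frame of cup_small_rim between 0.005 and 0.013 m and angle between each of cone_small_mid, cone_medium_mid, cone_large_mid's own z axis and vertical below 0.09 rad and horizontal distance between cone_medium_mid and cup_medium_rim below 0.005 m and z of cone_medium_mid in the frame of cup_medium_rim between 0.005 and 0.013 m and horizontal distance between cone_large_mid and cup_large_rim below 0.005 m and z of cone_large_mid in the frame of cup_large_rim between 0.005 and 0.013 m and contact force between the fingers and cone_small below 0.3 N and contact force between the fingers and cone_medium below 0.3 N and contact force between the fingers and cone_large below 0.3 N), for 0.2 s.
4. the panel is shut, still unlocked (value of joint panel below 0.04 rad and value of joint key above 1.1 rad), for 0.1 s.
5. the key is turned back to locked (value of joint panel below 0.04 rad and value of joint key below 0.17 rad), for 0.1 s.
6. the timer's lever is swung to its stop (value of joint lever above 1.1 rad and value of joint panel below 0.04 rad), for 0.05 s.
At the end, for the whole second after the job is handed in: Every holder present stands in the cup of its own size: axis within 5 mm of the cup's, half-way point 5 to 13 mm above the rim, tilt under 0.09 rad, at rest. The panel is shut (under 0.04 rad), the key locked (under 0.17 rad) and the lever back at rest (under 0.1 rad) (all of step 5 and horizontal distance between cone_small_mid and cup_small_rim below 0.005 m and z of cone_small_mid in the frame of cup_small_rim between 0.005 and 0.013 m and angle between each of cone_small_mid, cone_medium_mid, cone_large_mid's own z axis and vertical below 0.09 rad and horizontal distance between cone_medium_mid and cup_medium_rim below 0.005 m and z of cone_medium_mid in the frame of cup_medium_rim between 0.005 and 0.013 m and horizontal distance between cone_large_mid and cup_large_rim below 0.005 m and z of cone_large_mid in the frame of cup_large_rim between 0.005 and 0.013 m and linear speed of each of cone_small, cone_medium, cone_large below 0.02 m/s and value of joint lever below 0.1 rad); the robot touches nothing.
It fails at once if another thing on the bench is pushed away (more than 40 mm) (distance of any of pliers_long, pliers_short, bead_jar, glue_bottle, wire_spool, findings_dish from where it was at the start of the episode above 0.04 m).
It fails at once if the timer is started while the guard panel is open (value of joint panel above 0.1 rad and value of joint lever above 0.7 rad).
Of cone_small, cone_medium, cone_large only 2 to 3 are there at a start; the rules pass over those that are not, and their reading is None.
At some moment in a run one of cone_small, cone_medium, cone_large may be knocked a few centimetres aside while the robot is not near it.
It also fails if it takes over 210 s, if anything falls off the work surface, if the arm or the gripper's body presses on something with over 40 N, if the wrist force passes 120 N, or if a joint passes its speed limit or range.

## Working session

There is one attempt and no reset: what is moved stays moved. The work goes in short steps, Python scripts to look and compute and a tool call to move; the robot and the scene stay as the last step left them, time stands still between calls to the robot, and variables do not carry over. Pictures are saved under pics/ and viewed, at most 17 in all, crops included, and the job is handed in when it is done.

Besides the shell and the picture viewer there is one more tool, called after ">>>" by a JSON object that holds its "api" and its "payload", one argument or row to a line. drive_tool: Moves the arm, as the interface text tells. Its arguments: {"type":"object","properties":{"steps":{"type":"array"},"claw":{"type":"number"},"squeeze":{"type":"number"}},"required":["steps"]}

```bash
mkdir -p pics
cat > h.py <<'E'
import numpy as np, cv2
from workcell import sensors, optics, job, ctrl
def cam(n):
    p=optics.camera_params(n); f=210/np.tan(np.radians(p["vertical_fov"])/2)
    R=cv2.Rodrigues(np.array(p["rvec"],float))[0]; t=np.array(p["tvec"],float)
    return dict(f=f,c=(p["cx"],p["cy"]),R=R,o=-R.T@t,fish=n=="wrist")
def ray(c,px):
    d=np.array([px[0]-c["c"][0],px[1]-c["c"][1]])/c["f"]
    if c["fish"]:
        r=np.hypot(*d)+1e-12; v=np.array([*(d/r*np.sin(r)),np.cos(r)])
    else: v=np.array([*d,1.]); v/=np.linalg.norm(v)
    return c["R"].T@v
def tri(obs):
    A=np.zeros((3,3));b=np.zeros(3)
    for c,px in obs:
        v=ray(c,px);P=np.eye(3)-np.outer(v,v);A+=P;b+=P@c["o"]
    x=np.linalg.solve(A,b)
    return x,max(np.linalg.norm(np.cross(x-c["o"],ray(c,px))) for c,px in obs)
def atz(c,px,z):
    v=ray(c,px);return c["o"]+v*(z-c["o"][2])/v[2]
def proj(c,X):
    v=c["R"]@(np.array(X)-c["o"])
    if c["fish"]:
        r=np.hypot(v[0],v[1]);th=np.arctan2(r,v[2]);d=v[:2]/(r+1e-12)*th
    else: d=v[:2]/v[2]
    return d*c["f"]+np.array(c["c"])
def shot(n,save=None):
    c=cam(n);im=optics.get_image(n)
    if save: cv2.imwrite("pics/"+save+".png",im[:,:,::-1])
    return c,im
def tool():
    s=sensors.state();return np.array(s["tool_pos"]),cv2.Rodrigues(np.array(s["orientation"],float))[0],s
def to(X,z=None):
    "shift in tool axes from present pose to world X"
    p,R,s=tool();return np.round(R.T@(np.array(X)-p),4)
E
python3 - <<'E'
from h import *
p,R,s=tool();print(s["t"],p,R.round(3).tolist(),ctrl.grip_depth,s["contact_force"])
C={n:shot(n,n+"0")[0] for n in("scene","top")}
for l in "key_bow panel_handle hinge_line machine lever_post lever_pivot cone_small_mid cone_medium_mid cone_large_mid cup_small_rim cup_medium_rim cup_large_rim pliers_long pliers_short bead_jar glue_bottle wire_spool findings_dish".split():
    o=[]
    for n in C:
        m=optics.mark_of(l,n)
        if m:o.append((C[n],m[0]["point"],m[0]["p"]))
    if len(o)==2:
        x,e=tri([a[:2] for a in o]);print(l,x.round(4),round(e,4),[(np.round(a[1]),round(a[2],2)) for a in o])
    else: print(l,[(np.round(a[1]),round(a[2],2),atz(a[0],a[1],.028).round(3)) for a in o])
E
```

```text
0.0 [0.26689967 0.56448476 0.23020791] [[-0.904, 0.428, -0.001], [0.428, 0.904, -0.002], [0.0, -0.002, -1.0]] 0.0187 [-0.02892394  0.30343563 -0.25506625]
key_bow [ 0.4168 -0.0228  0.1279] 0.0035 [(array([238., 180.]), 0.43), (array([291., 263.]), 0.44)]
panel_handle [ 0.5426 -0.0557  0.1431] 0.0028 [(array([273., 200.]), 0.7), (array([302., 216.]), 0.75)]
hinge_line [0.5189 0.13   0.0907] 0.0048 [(array([301., 171.]), 0.61), (array([236., 229.]), 0.63)]
machine [0.5045 0.0381 0.0072] 0.0007 [(array([278., 211.]), 0.58), (array([269., 236.]), 0.73)]
lever_post [ 0.6627 -0.2083  0.1346] 0.1314 [(array([226., 293.]), 0.81), (array([316., 145.]), 0.74)]
lever_pivot [ 0.6191 -0.2504  0.0468] 0.0017 [(array([258., 296.]), 0.75), (array([365., 194.]), 0.93)]
cone_small_mid [ 0.4298 -0.1751  0.0146] 0.002 [(array([210., 250.]), 0.79), (array([340., 258.]), 0.64)]
cone_medium_mid [ 0.4781 -0.2851  0.0235] 0.0005 [(array([198., 287.]), 0.85), (array([377., 242.]), 0.56)]
cone_large_mid [(array([169., 310.]), 0.83, array([ 0.462, -0.368,  0.028]))]
cup_small_rim [(array([379., 208.]), 0.61, array([ 0.578, -0.296,  0.028]))]
cup_medium_rim [(array([418., 206.]), 0.68, array([ 0.582, -0.415,  0.028]))]
cup_large_rim [(array([150., 268.]), 0.5, array([0.414, 0.39 , 0.028]))]
pliers_long [ 0.3414 -0.2515  0.0059] 0.0018 [(array([165., 258.]), 0.82), (array([368., 289.]), 0.86)]
pliers_short [ 0.7492 -0.2356 -0.0065] 0.0056 [(array([309., 331.]), 0.71), (array([353., 157.]), 0.51)]
bead_jar [ 0.5954 -0.4174  0.0116] 0.0056 [(array([207., 361.]), 0.89), (array([418., 204.]), 0.79)]
glue_bottle [ 6.715e-01 -3.771e-01  3.000e-04] 0.0026 [(array([248., 365.]), 0.73), (array([401., 181.]), 0.49)]
wire_spool [ 0.7899 -0.1248  0.0023] 0.0049 [(array([347., 299.]), 0.84), (array([318., 144.]), 0.6)]
findings_dish [ 0.4102  0.4016 -0.0169] 0.0015 [(array([308., 141.]), 0.77), (array([150., 270.]), 0.55)]
```

```bash
python3 -c "
import cv2;import numpy as np
cv2.imwrite('pics/a.png',cv2.resize(np.vstack([cv2.imread('pics/scene0.png'),cv2.imread('pics/top0.png')]),(400,600))) if 0 else None"
```

```text
(no output)
```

View pics/scene0.png

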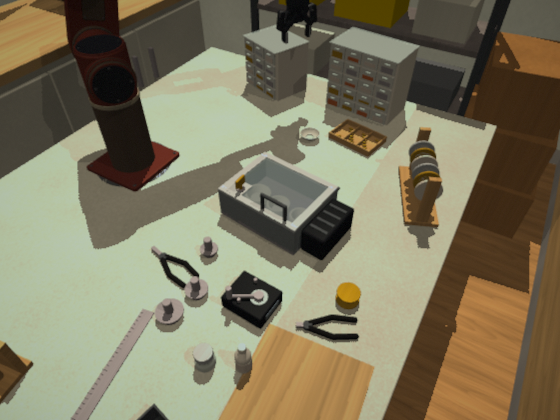

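View pics/top0.png

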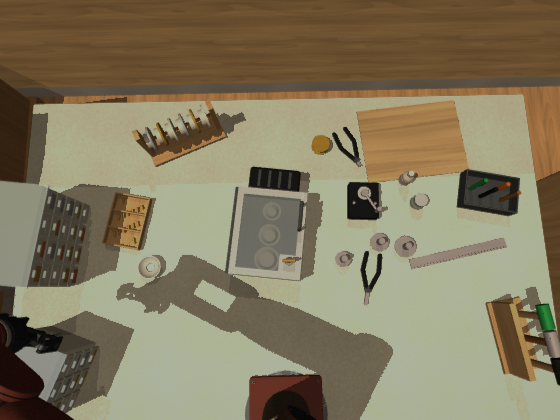

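Shown: an open-topped-looking machine at top-view (268,235) with its key at (290,261) and handle at (302,216). All three holders are right of it at (344,258), (380,241) and (405,245), with the timer at (363,200). Next I move the wrist camera over the machine.

>>> {"api": "drive_tool", "payload": {
  "steps": [
    [[-0.434,-0.441,-0.13,1.26],[-0.434,-0.441,-0.13,1.26],[-0.434,-0.441,-0.13,1.26],[-0.434,-0.441,-0.13,1.26],[-0.434,-0.441,-0.13,1.26],[-0.434,-0.441,-0.13,1.26],[-0.434,-0.441,-0.13,1.26],[-0.434,-0.441,-0.13,1.26],[-0.434,-0.441,-0.13,1.26],[-0.434,-0.441,-0.13,1.26],[-0.434,-0.441,-0.13,1.26],[-0.434,-0.441,-0.13,1.26],[-0.434,-0.441,-0.13,1.26],[-0.434,-0.441,-0.13,1.26],[-0.434,-0.441,-0.13,1.26],[-0.434,-0.441,-0.13,1.26],[-0.434,-0.441,-0.13,1.26],[-0.434,-0.441,-0.13,1.26],[-0.434,-0.441,-0.13,1.26]]
  ]
}}

```text
t: 3.48
tool_pos: [0.4705, -0.018, 0.3608]
orientation: [-2.36, -2.072, 0.0]
contact_force: [-0.2, 0.1, -1.1]
opening: 0.0856
gripper_force: 0.0
```

```bash
cat >> h.py <<'E'
L="key_bow panel_handle hinge_line machine lever_post lever_pivot cone_small_mid cone_medium_mid cone_large_mid cup_small_rim cup_medium_rim cup_large_rim".split()
H=dict(key_bow=.1185,panel_handle=.1385,hinge_line=.0855,machine=0,lever_post=.0685,lever_pivot=.0465)
def see(n,labels,save=None):
    c,im=shot(n,save);o={}
    for l in labels:
        m=optics.mark_of(l,n)
        if m:
            o[l]=(c,m[0]["point"],m[0]["p"]);z=H.get(l,.035 if "cup" in l else .028)
            print(n,l,np.round(m[0]["point"],1),round(m[0]["p"],2),"at z=%g"%z,atz(c,m[0]["point"],z)[:2].round(4))
    return o
E
python3 - <<'E'
from h import *
p,R,s=tool();print(s["t"],p,R.round(3).tolist(),cam("wrist")["o"])
see("wrist",L,"w1");c=cam("top")
print(optics.camera_params("wrist"))
E
```

```text
3.4833 [ 0.470513   -0.01795556  0.36084833] [[0.129, 0.992, -0.001], [0.992, -0.129, 0.001], [0.001, -0.001, -1.0]] [0.48020174 0.05715049 0.50481165]
wrist key_bow [239.6 183.1] 0.74 at z=0.1185 [ 0.4193 -0.0213]
wrist panel_handle [346.9 198.7] 0.58 at z=0.1385 [ 0.545  -0.0521]
wrist hinge_line [299.3  45.9] 0.78 at z=0.0855 [0.5148 0.1399]
wrist machine [298.8 121.2] 0.93 at z=0 [0.506  0.0394]
wrist lever_post [360.1 317.4] 0.58 at z=0.0685 [ 0.57   -0.2811]
wrist lever_pivot [239.2 180.3] 0.28 at z=0.0465 [ 0.4081 -0.0318]
wrist cone_small_mid [268.8 264.9] 0.94 at z=0.028 [ 0.4295 -0.1807]
wrist cone_medium_mid [301.3 317. ] 0.66 at z=0.028 [ 0.4716 -0.293 ]
wrist cone_large_mid [298.8 348. ] 0.6 at z=0.028 [ 0.4596 -0.3673]
wrist cup_medium_rim [241.9 179.8] 0.56 at z=0.035 [ 0.4104 -0.0338]
wrist cup_large_rim [297.9 121.7] 0.25 at z=0.035 [0.5028 0.0401]
{'vertical_fov': 65.70646984690485, 'cx': 280.14615133145, 'cy': 210.0938415399803, 'rvec': array([-2.83352063,  0.18666952,  0.02930494]), 'tvec': array([-0.46885805, -0.03736503,  0.51785932])}
```

View pics/w1.png

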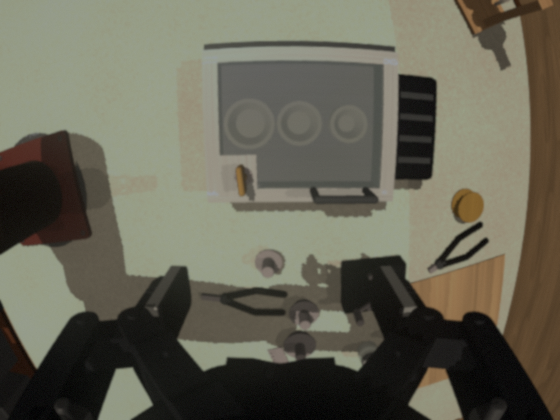

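The wrist picture shows the machine top with corners about (205,44), (394,46), (207,202), (393,201). The cups sit at (249,124) large, (300,122) medium and (349,124) small, the key at (240,181) and the handle at (345,197). I'll fit the machine pose to these.

Run:
```python
from h import *
from scipy.optimize import least_squares
c=cam("wrist");ct=cam("top");cs=cam("scene")
# machine frame points (mm->m), height over bench
M=[((-.075,-.065,.1185),[(c,(239.8,182)),(ct,(291,263)),(cs,(238,180))]),
((.05,-.085,.1385),[(c,(346,197)),(ct,(302,216)),(cs,(273,200))]),
((0,.1,.0855),[(c,(299.3,45.9)),(ct,(236,229)),(cs,(301,171))]),
((-.125,.1,.089),[(c,(205,44))]),((.125,.1,.089),[(c,(394,46))]),
((-.125,-.1,.089),[(c,(207,202))]),((.125,-.1,.089),[(c,(393,201))]),
((-.072,0,.035),[(c,(249,124))]),((0,0,.035),[(c,(300,122))]),((.072,0,.035),[(c,(349,124))])]
def W(q,m):
    a=q[2];return np.array([q[0]+m[0]*np.cos(a)-m[1]*np.sin(a),q[1]+m[0]*np.sin(a)+m[1]*np.cos(a),m[2]])
def res(q):
    return np.concatenate([proj(k,W(q,m))-px for m,o in M for k,px in o])
r=least_squares(res,[.505,.039,-.09],loss="soft_l1");print(r.x,np.degrees(r.x[2]));print(res(r.x).reshape(-1,2).round(1).tolist())
q=r.x
for n,m in dict(key=(-.075,-.065,.1185),handle=(.05,-.085,.1385),L=(-.072,0,.035),M=(0,0,.035),S=(.072,0,.035)).items():print(n,W(q,m).round(4))
p,R,s=tool();print(np.degrees(np.arctan2(R[1,1],R[0,1])))
print(to(W(q,(-.075,-.065,.12+.2))))
```

```text
[ 0.5045388   0.03698291 -0.11921418] -6.830469088664018
[[1.2, -2.5], [-2.2, -2.6], [1.9, 2.6], [-0.5, 1.5], [-1.5, -1.1], [0.2, 1.5], [0.8, 1.6], [-2.5, 0.1], [-1.4, 0.0], [-3.1, 6.9], [1.3, 6.2], [1.1, -0.8], [-2.3, -1.8], [-0.6, -0.5], [-1.4, 0.7], [-1.0, -0.8]]
key [ 0.4223 -0.0186  0.1185]
handle [ 0.5441 -0.0534  0.1385]
L [0.433  0.0455 0.035 ]
M [0.5045 0.037  0.035 ]
S [0.576  0.0284 0.035 ]
-7.507518214285523
[-0.0058 -0.0483  0.0413]
```

>>> {"api": "drive_tool", "payload": {
  "steps": [
    [[-0.008,-0.049,0.11,0],[-0.008,-0.049,0.11,0],[-0.008,-0.049,0.11,0],[-0.008,-0.049,0.11,0],[-0.008,-0.049,0.11,0],[-0.008,-0.049,0.11,0]]
  ],
  "claw": 0.05
}}

```text
t: 4.63
tool_pos: [0.4237, -0.0213, 0.2545]
orientation: [2.359, 2.068, 0.005]
contact_force: [0.1, -0.6, 1.0]
opening: 0.0498
gripper_force: 0.0
```

Run:
```python
from h import *
see("wrist",L[:4]+L[6:7]+L[9:],"w2")
for l in("key_bow",):
    for m in optics.cut_out(l,"wrist")[:1]:
        ys,xs=np.nonzero(m["pixels"]);print(m["rect"],m["p"],xs.mean(),ys.mean())
p,R,s=tool();print(p, proj(cam("wrist"),p))
```

```text
wrist key_bow [278.  194.9] 0.65 at z=0.1185 [ 0.4224 -0.0185]
wrist panel_handle [420.4 219.3] 0.62 at z=0.1385 [ 0.5476 -0.0521]
wrist hinge_line [354.1  18.7] 0.69 at z=0.0855 [0.5172 0.139 ]
wrist machine [339.7 117.6] 0.55 at z=0 [0.5058 0.0382]
wrist cone_small_mid [298.3 293.5] 0.88 at z=0.028 [ 0.4277 -0.1794]
[274.0, 174.9, 284.4, 217.4] 0.88 277.56315789473683 194.1421052631579
[ 0.42161751 -0.02079958  0.25161097] [280.88931956 269.44722253]
```

View pics/w2.png

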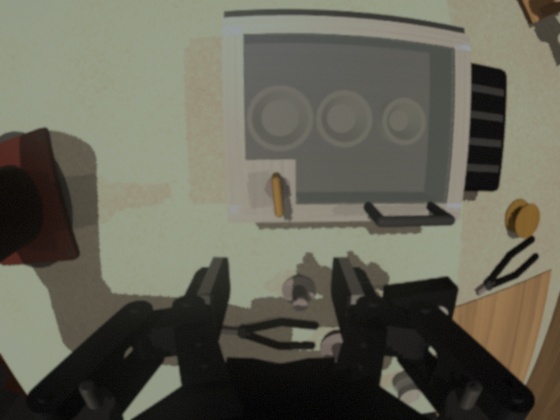

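Close view confirms the key at (278,194), i.e. (0.422,-0.0185), with its flat nearly along the tool x axis. I descend and grip it.

>>> {"api": "drive_tool", "payload": {
  "steps": [
    [[0.002,0.001,0.1,0.02],[0.002,0.001,0.1,0.02],[0.002,0.001,0.1,0.02],[0.002,0.001,0.149,0.02],[0.002,0.001,0.149,0.02],[0.002,0.001,0.149,0.02],[0.002,0.001,0.149,0.02]]
  ],
  "claw": 0.05
}}

```text
t: 5.72
tool_pos: [0.4229, -0.019, 0.1031]
orientation: [-2.382, -2.047, 0.0]
contact_force: [0.1, -0.4, -0.1]
opening: 0.0503
gripper_force: 0.0
```

>>> {"api": "drive_tool", "payload": {
  "steps": [
    [[0,0,0,0],[0,0,0,0],[0,0,0,0],[0,0,0,0],[0,0,0,0],[0,0,0,0],[0,0,0,0],[0,0,0,0]]
  ],
  "claw": 0.0,
  "squeeze": 20
}}

```text
t: 6.38
tool_pos: [0.4224, -0.0188, 0.1038]
orientation: [-2.382, -2.048, 0.001]
contact_force: [-6.9, 0.7, 9.0]
opening: 0.0079
gripper_force: 19.7
```

>>> {"api": "drive_tool", "payload": {
  "steps": [
    [[0,0,0,-0.1],[0,0,0,-0.2],[0,0,0,-0.3],[0,0,0,-0.4],[0,0,0,-0.5],[0,0,0,-0.6],[0,0,0,-0.7],[0,0,0,-0.8],[0,0,0,-0.9],[0,0,0,-1.0],[0,0,0,-1.1],[0,0,0,-1.2],[0,0,0,-1.3],[0,0,0,-1.4],[0,0,0,-1.5],[0,0,0,-1.58],[0,0,0,-1.58],[0,0,0,-1.58],[0,0,0,-1.58]]
  ]
}}

```text
t: 7.97
tool_pos: [0.4243, -0.0174, 0.104]
orientation: [0.223, 3.13, 0.005]
contact_force: [2.4, 8.2, 3.4]
opening: 0.0073
gripper_force: 21.5
```

Run:
```python
from h import *
p,R,s=tool();print(p,np.degrees(np.arctan2(R[1,1],R[0,1])),s["torque"],s["contact_force"],s["opening"])
```

```text
[ 0.42428092 -0.01735505  0.10397625] 81.86718277585598 [ 1.33356396 -0.31014988  0.00321762] [2.35495984 8.19259119 3.35684254] 0.0073341419693425626
```

>>> {"api": "drive_tool", "payload": {
  "steps": [
    [[0,0,0,-0.03],[0,0,0,-0.03],[0,0,0,-0.03]]
  ]
}}

```text
t: 8.22
tool_pos: [0.4243, -0.0173, 0.104]
orientation: [0.176, 3.133, 0.005]
contact_force: [2.3, 9.3, 3.3]
opening: 0.008
gripper_force: 21.3
```

>>> {"api": "drive_tool", "payload": {
  "steps": [
    [[0,0,0,0],[0,0,0,0],[0,0,0,0],[0,0,0,0],[0,0,-0.05,0],[0,0,-0.1,0],[-0.125,-0.018,-0.11,0],[-0.125,-0.018,-0.11,0],[-0.125,-0.018,-0.11,0],[-0.125,-0.018,-0.11,0],[-0.125,-0.018,-0.11,0],[-0.125,-0.018,-0.11,0]]
  ],
  "claw": 0.04
}}

```text
t: 9.22
tool_pos: [0.5439, -0.0507, 0.2112]
orientation: [-0.176, -3.134, -0.001]
contact_force: [-0.1, -0.0, -0.2]
opening: 0.04
gripper_force: 0.0
```

Run:
```python
from h import *
see("wrist",L[:2]+L[9:],"w3")
for l in("key_bow","panel_handle"):
    for m in optics.cut_out(l,"wrist")[:1]:
        print(m["rect"],m["p"]);ys,xs=np.nonzero(m["pixels"]);print(cv2.minAreaRect(np.c_[xs,ys].astype(np.float32)))
p,R,s=tool();print(p,R.round(3).tolist())
see("top",["panel_handle"])
print(to((.5455,-.053,.12)))
```

```text
wrist key_bow [308.8  46.6] 0.65 at z=0.1185 [ 0.4218 -0.0166]
wrist panel_handle [281.2 223.2] 0.98 at z=0.1385 [ 0.5446 -0.0503]
[302.6, 19.6, 317.5, 73.8] 0.81
((307.8615417480469, 45.507694244384766), (51.03241729736328, 16.64100456237793), 86.8201675415039)
[262.7, 0.0, 482.8, 283.2] 0.65
((373.0, 141.5), (283.0, 224.0), 90.0)
[ 0.54445911 -0.05056836  0.21259224] [[-0.994, 0.111, 0.0], [0.111, 0.994, -0.0], [-0.0, -0.0, -1.0]]
top panel_handle [299.7 215.5] 0.57 at z=0.1385 [ 0.5424 -0.0511]
[-0.001  -0.0022  0.0926]
```

View pics/w3.png

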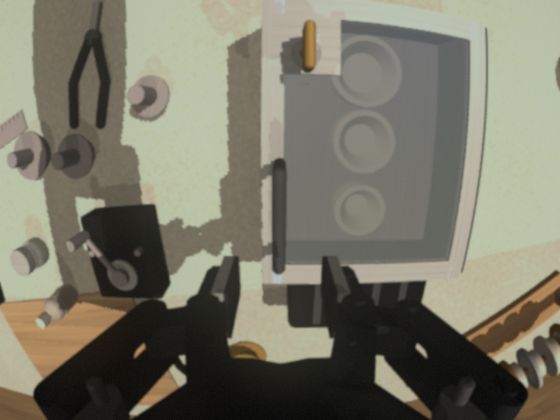

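The view shows the key turned, at (308,46), and the handle at (279,217) right under the TCP. Descend and grip.

>>> {"api": "drive_tool", "payload": {
  "steps": [
    [[0,0,0.05,0],[0,0,0.092,0],[0,0,0.092,0],[0,0,0.092,0],[0,0,0.092,0]]
  ]
}}

```text
t: 10.13
tool_pos: [0.545, -0.0508, 0.121]
orientation: [-0.175, -3.136, -0.0]
contact_force: [-0.1, 0.0, 0.8]
opening: 0.0401
gripper_force: 0.0
```

>>> {"api": "drive_tool", "payload": {
  "steps": [
    [[0,0,0,0],[0,0,0,0],[0,0,0,0],[0,0,0,0],[0,0,0,0],[0,0,0,0]]
  ],
  "claw": 0.004,
  "squeeze": 25
}}

```text
t: 10.63
tool_pos: [0.5467, -0.0521, 0.1231]
orientation: [0.176, 3.132, -0.004]
contact_force: [-1.4, -3.8, 8.5]
opening: 0.009
gripper_force: 26.3
```

>>> {"api": "drive_tool", "payload": {
  "steps": [
    [[0,0.006,-0.018,0],[0,0.014,-0.036,0],[0,0.024,-0.052,0],[0,0.035,-0.068,0],[0,0.048,-0.082,0],[0,0.062,-0.095,0],[0,0.078,-0.107,0],[0,0.094,-0.117,0]]
  ]
}}

```text
t: 11.3
tool_pos: [0.5578, 0.0396, 0.2422]
orientation: [0.178, 3.128, -0.01]
contact_force: [1.9, -11.0, 7.3]
opening: 0.009
gripper_force: 24.6
```

>>> {"api": "drive_tool", "payload": {
  "steps": [
    [[0,0.017,-0.008,0],[0,0.036,-0.014,0],[0,0.054,-0.019,0],[0,0.073,-0.022,0],[0,0.093,-0.022,0],[0,0.112,-0.021,0],[0,0.131,-0.018,0],[0,0.149,-0.013,0],[0,0.167,-0.007,0],[0,0.173,-0.004,0],[0,0.173,-0.004,0],[0,0.173,-0.004,0],[0,0.173,-0.004,0]]
  ]
}}

```text
t: 12.38
tool_pos: [0.578, 0.2159, 0.2441]
orientation: [0.175, 3.127, 0.006]
contact_force: [9.7, 2.5, 0.7]
opening: 0.0091
gripper_force: 25.8
```

Run:
```python
from h import *
p,R,s=tool();print(p,R.round(3).tolist(),s["joint_pos"])
see("top",L[5:],"t4")
for n in("scene","top"):
    see(n,L[4:12]+["panel_handle"],n+"4")
```

```text
[0.57800945 0.21585115 0.24411645] [[-0.994, 0.112, 0.01], [0.112, 0.994, 0.003], [-0.009, 0.004, -1.0]] [ 2.29212157e-01  1.85453958e-01  1.54281325e+00  8.38282394e-04
  1.40334132e+00 -1.22994255e+00]
top lever_pivot [364.7 191.7] 0.96 at z=0.0465 [ 0.6264 -0.2521]
top cone_small_mid [344.4 258.2] 0.74 at z=0.028 [ 0.4308 -0.184 ]
top cone_medium_mid [382.5 240.3] 0.78 at z=0.028 [ 0.4812 -0.3001]
top cone_large_mid [267.9 236.2] 0.61 at z=0.028 [0.501  0.0408]
top cup_small_rim [268.  214.1] 0.69 at z=0.035 [0.5667 0.0392]
top cup_medium_rim [269.4 232.8] 0.66 at z=0.035 [0.5102 0.0359]
top cup_large_rim [266.8 259.4] 0.62 at z=0.035 [0.4319 0.0447]
scene lever_post [225.9 291.9] 0.65 at z=0.0685 [ 0.5626 -0.2866]
scene lever_pivot [256.5 294.4] 0.78 at z=0.0465 [ 0.615  -0.2465]
scene cone_small_mid [210.7 244.1] 0.5 at z=0.028 [ 0.4276 -0.1681]
scene cone_medium_mid [198.2 282.9] 0.75 at z=0.028 [ 0.4735 -0.2779]
scene cone_large_mid [169.8 308.6] 0.69 at z=0.028 [ 0.4618 -0.3641]
scene cup_small_rim [226.7 294.6] 0.67 at z=0.035 [ 0.5526 -0.2745]
scene cup_medium_rim [278.7 204. ] 0.62 at z=0.035 [0.5063 0.0374]
scene cup_large_rim [257.4 193.7] 0.76 at z=0.035 [0.4337 0.043 ]
scene panel_handle [337.3 109.5] 0.57 at z=0.1385 [0.5052 0.3992]
top lever_post [193.4 197.2] 0.54 at z=0.0685 [0.6159 0.2561]
top lever_pivot [364.4 191.6] 0.64 at z=0.0465 [ 0.6268 -0.2512]
top cone_small_mid [341.3 257.5] 0.64 at z=0.028 [ 0.433 -0.175]
top cone_medium_mid [381.5 241.2] 0.61 at z=0.028 [ 0.4786 -0.2969]
top cone_large_mid [410.8 245.2] 0.54 at z=0.028 [ 0.4648 -0.3832]
top cup_small_rim [271.3 213.4] 0.53 at z=0.035 [0.5686 0.0293]
top cup_medium_rim [267.5 233.3] 0.55 at z=0.035 [0.5088 0.0416]
top cup_large_rim [265.8 258.7] 0.85 at z=0.035 [0.434  0.0476]
top panel_handle [194.1 195.2] 0.85 at z=0.1385 [0.6057 0.2387]
```

>>> {"api": "drive_tool", "payload": {
  "steps": [
    [[0,0,0,0],[0,0,0,0],[0,0,0,0],[0,0,-0.03,0],[0,0,-0.06,0],[0,0,-0.09,0],[0.074,-0.411,-0.09,0],[0.074,-0.411,-0.09,0],[0.074,-0.411,-0.09,0],[0.074,-0.411,-0.09,0],[0.074,-0.411,-0.09,0],[0.074,-0.411,-0.05,0],[0.074,-0.411,-0.05,0],[0.074,-0.411,-0.05,0],[0.074,-0.411,-0.05,0],[0.074,-0.411,-0.05,0],[0.074,-0.411,-0.05,0],[0.074,-0.411,-0.05,0],[0.074,-0.411,-0.05,0],[0.074,-0.411,-0.05,0]]
  ],
  "claw": 0.03
}}

```text
t: 15.45
tool_pos: [0.4557, -0.1845, 0.2917]
orientation: [0.174, 3.136, 0.001]
contact_force: [0.5, -0.3, 0.6]
opening: 0.0299
gripper_force: 0.0
```

Run:
```python
from h import *
p,R,s=tool();print(p,R.round(3).tolist())
see("wrist",L[4:]+["pliers_long"],"w5")
see("top",["panel_handle"])
```

```text
[ 0.45568771 -0.18449991  0.29167734] [[-0.994, 0.11, 0.001], [0.11, 0.994, 0.0], [-0.0, 0.0, -1.0]]
wrist lever_post [213.  270.8] 0.8 at z=0.0685 [ 0.5655 -0.2842]
wrist lever_pivot [249.6 297.2] 0.85 at z=0.0465 [ 0.6233 -0.2468]
wrist cone_small_mid [282.9 151.4] 0.62 at z=0.028 [ 0.4297 -0.1783]
wrist cone_medium_mid [205.5 196.5] 0.84 at z=0.028 [ 0.4764 -0.2861]
wrist cone_large_mid [150.3 190.1] 0.73 at z=0.028 [ 0.4581 -0.3628]
wrist cup_small_rim [434.1 239.1] 0.78 at z=0.035 [0.5722 0.026 ]
wrist cup_medium_rim [443.3 191.4] 0.76 at z=0.035 [0.5021 0.0376]
wrist cup_large_rim [451.1 142.3] 0.81 at z=0.035 [0.4343 0.0499]
wrist pliers_long [218.7  91. ] 0.94 at z=0.028 [ 0.3436 -0.249 ]
top panel_handle [192.1 196.5] 0.64 at z=0.1385 [0.6021 0.2441]
```

View pics/w5.png

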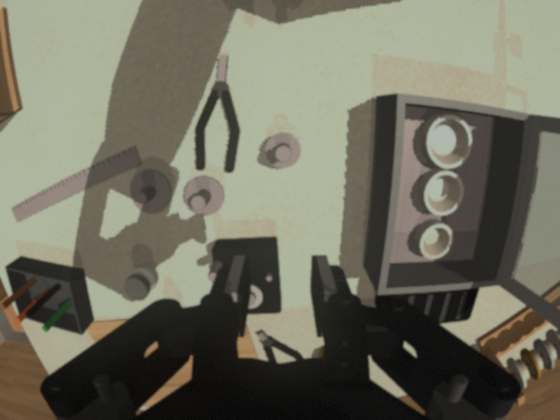

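The view shows holders small (282,150), medium (204,195) and large (151,190). The panel is open, with the cups at (448,142) L, (442,193) M and (435,240) S. I go to the small holder.

>>> {"api": "drive_tool", "payload": {
  "steps": [
    [[0.027,0.002,0.16,0],[0.027,0.002,0.16,0],[0.027,0.002,0.16,0],[0.027,0.002,0.16,0],[0.027,0.002,0.16,0],[0.027,0.002,0.16,0],[0.027,0.002,0.16,0]]
  ],
  "claw": 0.05
}}

```text
t: 16.63
tool_pos: [0.4302, -0.1816, 0.1337]
orientation: [0.176, 3.134, -0.002]
contact_force: [-0.7, 0.2, 1.0]
opening: 0.0498
gripper_force: 0.0
```

```bash
cat >> h.py <<'E'
def near(l):
    o=see("wrist",[l])
    p,R,s=tool();print(p)
    m=optics.cut_out(l,"wrist")
    if m:print("rect",m[0]["rect"],m[0]["p"])
    if l in o:
        X=atz(*o[l][:2],.028);print("shift to z.028 tcp",to([X[0],X[1],.028]))
E
python3 -c "
from h import *
near('cone_small_mid')"
```

```text
wrist cone_small_mid [284.3 206.2] 0.92 at z=0.028 [ 0.429  -0.1786]
[ 0.43104635 -0.1820454   0.13467413]
rect [257.3, 176.0, 312.4, 232.7] 0.84
shift to z.028 tcp [0.0029 0.0034 0.1064]
```

>>> {"api": "drive_tool", "payload": {
  "steps": [
    [[0.002,0.003,0.06,0],[0.002,0.003,0.104,0],[0.002,0.003,0.104,0],[0.002,0.003,0.104,0],[0.002,0.003,0.104,0],[0.002,0.003,0.104,0]]
  ]
}}

```text
t: 17.28
tool_pos: [0.4291, -0.1787, 0.0298]
orientation: [0.175, 3.133, -0.003]
contact_force: [1.1, -0.1, 0.2]
opening: 0.0503
gripper_force: 0.0
```

>>> {"api": "drive_tool", "payload": {
  "steps": [
    [[0,0,0,0],[0,0,0,0],[0,0,0,0],[0,0,0,0],[0,0,0,0],[0,0,0,0]]
  ],
  "claw": 0.01,
  "squeeze": 25
}}

```text
t: 17.78
tool_pos: [0.4285, -0.1783, 0.0293]
orientation: [0.175, 3.133, -0.003]
contact_force: [-0.8, 1.3, 7.4]
opening: 0.0188
gripper_force: 24.2
```

>>> {"api": "drive_tool", "payload": {
  "steps": [
    [[0,0,-0.03,0],[0,0,-0.07,0],[0,0,-0.11,0],[-0.037,0.133,-0.17,0],[-0.037,0.133,-0.17,0],[-0.037,0.133,-0.17,0],[-0.037,0.133,-0.17,0],[-0.037,0.133,-0.17,0],[-0.037,0.133,-0.17,0],[-0.037,0.133,-0.17,0]]
  ]
}}

```text
t: 18.62
tool_pos: [0.478, -0.0496, 0.197]
orientation: [-0.175, -3.136, 0.001]
contact_force: [-0.6, 0.9, -1.5]
opening: 0.0186
gripper_force: 25.1
```

Run:
```python
from h import *
p,R,s=tool();print(p,s["opening"],s["contact_force"])
see("wrist",["cup_small_rim","cup_medium_rim","cup_large_rim","cone_small_mid","cone_medium_mid","cone_large_mid"],"w6")
for l in("cup_small_rim","cup_medium_rim","cup_large_rim"):
    for m in optics.cut_out(l,"wrist")[:1]:print(l,m["rect"],m["p"])
```

```text
[ 0.47802793 -0.04959984  0.19697846] 0.018625758400004005 [-0.59629113  0.93739609 -1.4514203 ]
wrist cup_small_rim [363.  272.6] 0.73 at z=0.035 [0.5774 0.0294]
wrist cup_medium_rim [371.4 207. ] 0.6 at z=0.035 [0.5037 0.0397]
wrist cup_large_rim [363.  268.6] 0.7 at z=0.035 [0.5724 0.0295]
wrist cone_small_mid [279.4 271.5] 0.88 at z=0.028 [ 0.568  -0.0609]
wrist cone_medium_mid [ 74.9 215.2] 0.76 at z=0.028 [ 0.4782 -0.2925]
wrist cone_large_mid [ 28.8 209.4] 0.91 at z=0.028 [ 0.4623 -0.3698]
cup_small_rim [334.5, 241.8, 386.6, 292.8] 0.9
cup_medium_rim [337.2, 173.3, 402.5, 237.5] 0.8
cup_large_rim [332.6, 98.5, 413.0, 174.8] 0.72
```

View pics/w6.png

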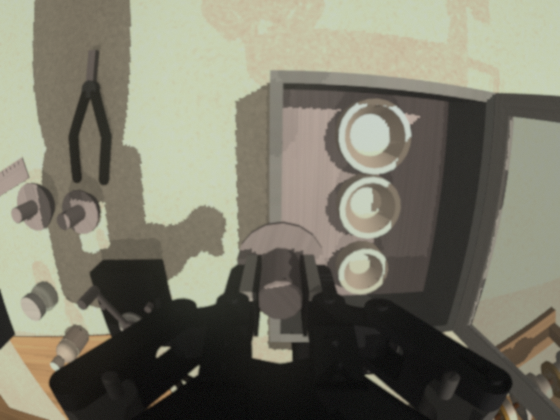

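The rim circles read: large centred at (375,135), medium (370,207), small (362,271). The small holder hangs upright in the fingers.

Run:
```python
from h import *
from scipy.optimize import least_squares
c=cam("wrist");im=optics.get_image("wrist")
ctr={"S":((362.5,271),.072,.028),"M":((370,207),0,.0325),"L":((375,135),-.072,.037)}
g=cv2.cvtColor(im,cv2.COLOR_RGB2GRAY).astype(float)
P={}
for k,(px,_,r) in ctr.items():
    X=atz(c,px,.035)
    def f(q,n=90):
        # mean radial brightness step across outer rim: inside bright, outside dark
        t=np.linspace(0,2*np.pi,n,endpoint=False);v=[]
        for rr in(r-.0015,r+.002):
            pts=np.array([proj(c,[q[0]+rr*np.cos(a),q[1]+rr*np.sin(a),.035]) for a in t],np.float32)
            v.append(cv2.remap(g.astype(np.float32),pts[None,:,0],pts[None,:,1],cv2.INTER_LINEAR)[0])
        return np.median(v[0]-v[1])+np.mean(v[0]-v[1])
    best=max(((f((X[0]+i,X[1]+j),60),X[0]+i,X[1]+j) for i in np.arange(-.006,.0061,.001) for j in np.arange(-.006,.0061,.001)))
    P[k]=np.array(best[1:]);print(k,"hand",X[:2].round(4),"fit",P[k].round(4),round(best[0],1))
A=np.array([P["L"],P["M"],P["S"]]);print(np.linalg.norm(np.diff(A,axis=0),axis=1),np.degrees(np.arctan2(*(A[2]-A[0])[::-1])))
p,R,s=tool();print(p,to([*P["S"],p[2]]))
```

```text
S hand [0.5761 0.0289] fit [0.5771 0.0299] 163.6
M hand [0.5042 0.0383] fit [0.5052 0.0383] 163.5
L hand [0.4324 0.047 ] fit [0.4324 0.047 ] 175.1
[0.07333724 0.07236578] -6.7646120329955055
[ 0.4785147  -0.04954448  0.19720001] [-0.089  0.09  -0.   ]
```

>>> {"api": "drive_tool", "payload": {
  "steps": [
    [[-0.0885,0.0895,0,0],[-0.0885,0.0895,0,0],[-0.0885,0.0895,0,0],[-0.0885,0.0895,0,0],[-0.0885,0.0895,0.05,0],[-0.0885,0.0895,0.09,0],[-0.0885,0.0895,0.12,0],[-0.0885,0.0895,0.135,0],[-0.0885,0.0895,0.135,0],[-0.0885,0.0895,0.135,0]]
  ]
}}

```text
t: 20.0
tool_pos: [0.5758, 0.0298, 0.0615]
orientation: [-0.175, -3.134, -0.0]
contact_force: [0.1, 0.9, -0.7]
opening: 0.0186
gripper_force: 25.3
```

Run:
```python
from h import *
see("wrist",["cup_small_rim","cone_small_mid"],"w7");p,R,s=tool();print(p,s["contact_force"],proj(cam("wrist"),[p[0],p[1],.035]))
cv2.imwrite("pics/w7c.png",cv2.resize(cv2.imread("pics/w7.png")[150:400,160:440],None,fx=2,fy=2))
```

```text
wrist cone_small_mid [278.9 272.4] 0.86 at z=0.028 [0.5946 0.0266]
[0.5785652  0.02951066 0.06487263] [-0.19715599  0.11815768 -0.57922501] [280.7027988 246.3226116]
```

View pics/w7c.png

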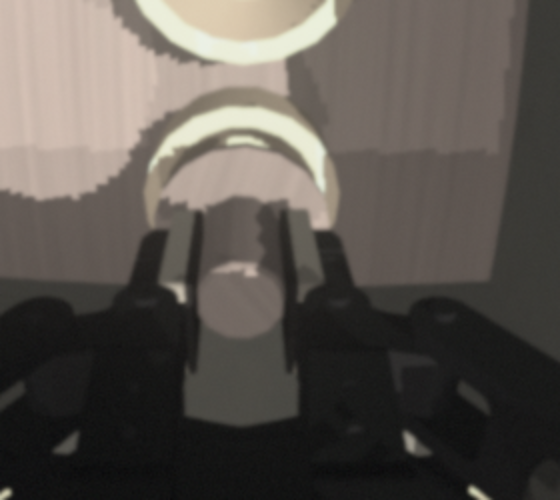

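>>> {"api": "drive_tool", "payload": {
  "steps": [
    [[0,0,0.005,0],[0,0,0.01,0],[0,0,0.014,0],[0,0,0.017,0],[0,0,0.017,0],[0,0,0.017,0]]
  ]
}}

```text
t: 20.65
tool_pos: [0.576, 0.0298, 0.0453]
orientation: [-0.175, -3.135, -0.0]
contact_force: [-2.5, 0.6, 3.3]
opening: 0.0183
gripper_force: 25.7
```

>>> {"api": "drive_tool", "payload": {
  "steps": [
    [[0,0,0.001,0],[0,0,0.001,0],[0,0,0.001,0],[0,0,0.001,0],[0,0,0.001,0],[0,0,-0.03,0],[0,0,-0.07,0],[0,0,-0.1,0],[0,0,-0.13,0],[0,0,-0.13,0],[0,0,-0.13,0]]
  ],
  "claw": 0.042
}}

```text
t: 21.57
tool_pos: [0.5783, 0.0296, 0.1781]
orientation: [0.175, 3.131, -0.0]
contact_force: [-0.3, 0.4, -0.4]
opening: 0.0418
gripper_force: 0.0
```

```bash
cat >> h.py <<'E'
CUP=dict(small=(.5762,.0294),medium=(.5047,.0379),large=(.4332,.0464))
def seated(k,save=None):
    o=see("wrist",["cone_%s_mid"%k],save)
    l="cone_%s_mid"%k
    if l in o:
        X=atz(*o[l][:2],.044);print("seated? at z.044",X[:2].round(4),"cup",CUP[k])
E
python3 - <<'E'
from h import *
seated("small","w8");see("wrist",L[7:9])
p,R,s=tool();print(p,to([.4765,-.2885,p[2]]))
cv2.imwrite("pics/w8c.png",cv2.resize(cv2.imread("pics/w8.png")[100:350,160:440],None,fx=2,fy=2))
E
```

```text
wrist cone_small_mid [281.8 196.3] 0.75 at z=0.028 [0.581  0.0305]
seated? at z.044 [0.5766 0.0309] cup (0.5762, 0.0294)
wrist cone_medium_mid [  3.7 146.5] 0.57 at z=0.028 [ 0.475  -0.2871]
wrist cone_large_mid [183.4 356.6] 0.49 at z=0.028 [ 0.7634 -0.1113]
[0.5752746  0.02981006 0.1732265 ] [ 6.260e-02 -3.273e-01  2.000e-04]
```

View pics/w8c.png

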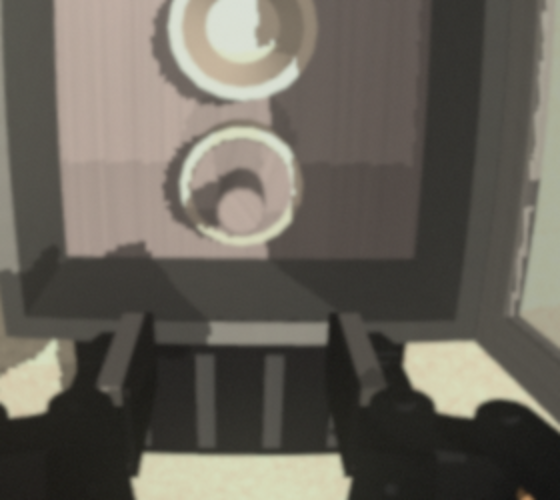

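The small holder sits concentric in its cup (crop (240,190)), seated. On to the medium.

>>> {"api": "drive_tool", "payload": {
  "steps": [
    [[0.063,-0.327,0,0],[0.063,-0.327,0,0],[0.063,-0.327,0,0],[0.063,-0.327,0,0],[0.063,-0.327,0,0],[0.063,-0.327,0,0],[0.063,-0.327,0,0],[0.063,-0.327,0,0],[0.063,-0.327,0.04,0],[0.063,-0.327,0.04,0],[0.063,-0.327,0.04,0],[0.063,-0.327,0.04,0]]
  ],
  "claw": 0.046
}}

```text
t: 22.82
tool_pos: [0.4773, -0.2875, 0.1351]
orientation: [-0.175, -3.136, -0.002]
contact_force: [-0.2, 0.1, 1.0]
opening: 0.0463
gripper_force: 0.0
```

```bash
python3 -c "
from h import *
near('cone_medium_mid');near('cone_large_mid')"
```

```text
wrist cone_medium_mid [275.4 209.1] 0.64 at z=0.028 [ 0.4777 -0.2916]
[ 0.47858008 -0.28783499  0.13673063]
rect [245.8, 171.9, 310.2, 237.7] 0.77
shift to z.028 tcp [ 0.0008 -0.0037  0.1089]
wrist cone_large_mid [184.2 194.5] 0.74 at z=0.028 [ 0.4591 -0.366 ]
[ 0.47852982 -0.28792504  0.13675556]
rect [151.4, 160.6, 223.2, 229.7] 0.58
shift to z.028 tcp [ 0.0107 -0.0796  0.1086]
```

>>> {"api": "drive_tool", "payload": {
  "steps": [
    [[0.001,-0.002,0.06,0],[0.001,-0.002,0.107,0],[0.001,-0.002,0.107,0],[0.001,-0.002,0.107,0],[0.001,-0.002,0.107,0],[0.001,-0.002,0.107,0]]
  ]
}}

```text
t: 23.62
tool_pos: [0.4776, -0.291, 0.0304]
orientation: [0.175, 3.134, -0.003]
contact_force: [0.9, 0.6, 0.1]
opening: 0.0462
gripper_force: 0.0
```

>>> {"api": "drive_tool", "payload": {
  "steps": [
    [[0,0,0,0],[0,0,0,0],[0,0,0,0],[0,0,0,0],[0,0,0,0],[0,0,0,0]]
  ],
  "claw": 0.01
}}

```text
t: 24.12
tool_pos: [0.4778, -0.2912, 0.0306]
orientation: [0.175, 3.133, -0.004]
contact_force: [0.7, 0.9, 6.6]
opening: 0.0182
gripper_force: 27.4
```

>>> {"api": "drive_tool", "payload": {
  "steps": [
    [[0,0,-0.04,0],[0,0,-0.08,0],[0,0,-0.13,0],[0.0098,0.33,-0.14,0],[0.0098,0.33,-0.14,0],[0.0098,0.33,-0.14,0],[0.0098,0.33,-0.14,0],[0.0098,0.33,-0.14,0],[0.0098,0.33,-0.14,0],[0.0098,0.33,-0.14,0],[0.0098,0.33,-0.14,0],[0.0098,0.33,-0.14,0],[0.0098,0.33,-0.14,0],[0.0098,0.33,-0.14,0],[0.0098,0.33,-0.1,0],[0.0098,0.33,-0.06,0],[0.0098,0.33,-0.035,0],[0.0098,0.33,-0.035,0],[0.0098,0.33,-0.035,0]]
  ]
}}

```text
t: 25.7
tool_pos: [0.5022, 0.0375, 0.0625]
orientation: [-0.179, -3.133, 0.0]
contact_force: [-0.1, -0.8, -1.5]
opening: 0.0183
gripper_force: 26.9
```

>>> {"api": "drive_tool", "payload": {
  "steps": [
    [[0,0,0,0],[0,0,0,0]]
  ]
}}

```text
t: 25.87
tool_pos: [0.505, 0.0381, 0.0656]
orientation: [0.177, 3.133, -0.0]
contact_force: [0.5, 0.3, -0.9]
opening: 0.0184
gripper_force: 26.9
```

>>> {"api": "drive_tool", "payload": {
  "steps": [
    [[0,0,0.006,0],[0,0,0.012,0],[0,0,0.016,0],[0,0,0.019,0],[0,0,0.019,0],[0,0,0.019,0]]
  ]
}}

```text
t: 26.37
tool_pos: [0.5051, 0.0386, 0.0462]
orientation: [0.175, 3.134, -0.001]
contact_force: [-1.2, -1.3, 10.6]
opening: 0.0182
gripper_force: 28.0
```

>>> {"api": "drive_tool", "payload": {
  "steps": [
    [[0,0,0,0],[0,0,0,0],[0,0,0,0],[0,0,0,0],[0,0,0,0],[0,0,-0.03,0],[0,0,-0.07,0],[0,0,-0.1,0],[0,0,-0.13,0],[0,0,-0.13,0],[0,0,-0.13,0]]
  ],
  "claw": 0.042
}}

```text
t: 27.28
tool_pos: [0.5048, 0.0389, 0.1765]
orientation: [0.175, 3.132, -0.0]
contact_force: [0.1, 0.6, -0.0]
opening: 0.042
gripper_force: 0.0
```

Run:
```python
from h import *
seated("medium","w9");seated("small");see("wrist",L[8:9])
p,R,s=tool();print(p,to([.460,-.366,p[2]]))
```

```text
wrist cone_medium_mid [279.5 198.4] 0.87 at z=0.028 [0.5087 0.0375]
seated? at z.044 [0.5043 0.038 ] cup (0.5047, 0.0379)
wrist cone_small_mid [279.4 277.5] 0.76 at z=0.028 [0.5866 0.0284]
seated? at z.044 [0.5778 0.0295] cup (0.5762, 0.0294)
wrist cone_large_mid [ 63.4 323. ] 0.69 at z=0.028 [ 0.6386 -0.2671]
[0.50224086 0.03901863 0.17260018] [-0.0032 -0.4072  0.    ]
```

View pics/w9.png

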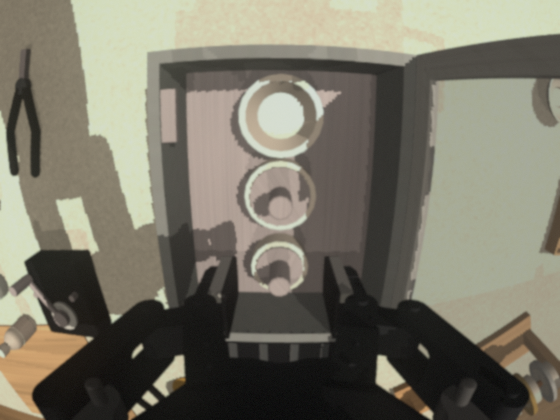

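Medium (280,197) and small (278,268) are both seated, and the large cup (281,116) is free. Now the large holder.

>>> {"api": "drive_tool", "payload": {
  "steps": [
    [[-0.002,-0.407,0,0],[-0.002,-0.407,0,0],[-0.002,-0.407,0,0],[-0.002,-0.407,0,0],[-0.002,-0.407,0,0],[-0.002,-0.407,0,0],[-0.002,-0.407,0,0],[-0.002,-0.407,0,0],[-0.002,-0.407,0,0],[-0.002,-0.407,0,0],[-0.002,-0.407,0.04,0],[-0.002,-0.407,0.04,0],[-0.002,-0.407,0.04,0],[-0.002,-0.407,0.04,0]]
  ],
  "claw": 0.046
}}

```text
t: 28.75
tool_pos: [0.4598, -0.3651, 0.1342]
orientation: [-0.175, -3.136, -0.002]
contact_force: [0.3, 1.3, 1.0]
opening: 0.0461
gripper_force: 0.0
```

```bash
python3 -c "
from h import *
near('cone_large_mid');see('wrist',['cone_large_mid'])"
```

```text
wrist cone_large_mid [280.2 209.5] 0.69 at z=0.028 [ 0.4607 -0.3654]
[ 0.46088251 -0.36564108  0.13592949]
rect [241.0, 171.2, 315.8, 241.7] 0.71
shift to z.028 tcp [0.0006 0.0005 0.1082]
wrist cone_large_mid [281.  208.3] 0.66 at z=0.028 [ 0.4619 -0.3656]
```

>>> {"api": "drive_tool", "payload": {
  "steps": [
    [[0,0,0.06,0],[0,0,0.106,0],[0,0,0.106,0],[0,0,0.106,0],[0,0,0.106,0],[0,0,0.106,0]]
  ]
}}

```text
t: 29.5
tool_pos: [0.4613, -0.3668, 0.0307]
orientation: [0.175, 3.134, -0.004]
contact_force: [-0.1, -0.9, 0.3]
opening: 0.0459
gripper_force: 0.0
```

>>> {"api": "drive_tool", "payload": {
  "steps": [
    [[0,0,0,0],[0,0,0,0],[0,0,0,0],[0,0,0,0],[0,0,0,0],[0,0,0,0]]
  ],
  "claw": 0.01
}}

```text
t: 30.0
tool_pos: [0.4613, -0.367, 0.0309]
orientation: [0.175, 3.134, -0.004]
contact_force: [-0.7, 1.8, 7.0]
opening: 0.0186
gripper_force: 25.1
```

>>> {"api": "drive_tool", "payload": {
  "steps": [
    [[0,0,-0.04,0],[0,0,-0.08,0],[0,0,-0.13,0],[0.0738,0.408,-0.14,0],[0.0738,0.408,-0.14,0],[0.0738,0.408,-0.14,0],[0.0738,0.408,-0.14,0],[0.0738,0.408,-0.14,0],[0.0738,0.408,-0.14,0],[0.0738,0.408,-0.14,0],[0.0738,0.408,-0.14,0],[0.0738,0.408,-0.14,0],[0.0738,0.408,-0.14,0],[0.0738,0.408,-0.14,0],[0.0738,0.408,-0.14,0],[0.0738,0.408,-0.14,0],[0.0738,0.408,-0.08,0],[0.0738,0.408,-0.035,0],[0.0738,0.408,-0.035,0],[0.0738,0.408,-0.035,0]]
  ]
}}

```text
t: 31.67
tool_pos: [0.4281, 0.0465, 0.0585]
orientation: [-0.18, -3.128, 0.0]
contact_force: [-0.9, 0.3, -2.4]
opening: 0.0183
gripper_force: 25.5
```

>>> {"api": "drive_tool", "payload": {
  "steps": [
    [[0,0,0,0],[0,0,0,0]]
  ]
}}

```text
t: 31.83
tool_pos: [0.4334, 0.0468, 0.0649]
orientation: [0.178, 3.135, -0.0]
contact_force: [0.8, -0.2, -0.4]
opening: 0.0183
gripper_force: 25.4
```

>>> {"api": "drive_tool", "payload": {
  "steps": [
    [[0,0,0,0],[0,0,0.006,0],[0,0,0.012,0],[0,0,0.016,0],[0,0,0.019,0],[0,0,0.019,0],[0,0,0.019,0]]
  ]
}}

```text
t: 32.42
tool_pos: [0.4336, 0.0473, 0.0462]
orientation: [0.174, 3.134, -0.002]
contact_force: [-5.2, -3.3, 15.3]
opening: 0.0184
gripper_force: 27.4
```

>>> {"api": "drive_tool", "payload": {
  "steps": [
    [[0,0,0,0],[0,0,0,0],[0,0,0,0],[0,0,0,0],[0,0,0,0],[0,0,-0.03,0],[0,0,-0.07,0],[0,0,-0.1,0],[0,0,-0.13,0],[0,0,-0.15,0],[0,0,-0.15,0],[0,0,-0.15,0]]
  ],
  "claw": 0.042
}}

```text
t: 33.42
tool_pos: [0.4329, 0.0479, 0.1955]
orientation: [0.175, 3.134, -0.0]
contact_force: [0.1, 0.7, -1.0]
opening: 0.0423
gripper_force: 0.0
```

Run:
```python
from h import *
for k in("large","medium","small"): seated(k,"w10" if k=="large" else None)
p,R,s=tool();print(p,to([.577,.215,.335]))
see("top",["panel_handle"])
```

```text
wrist cone_large_mid [281.3 194. ] 0.86 at z=0.028 [0.4374 0.0483]
seated? at z.044 [0.4333 0.0487] cup (0.4332, 0.0464)
wrist cone_medium_mid [277.2 264.8] 0.61 at z=0.028 [0.5106 0.0356]
seated? at z.044 [0.5026 0.0367] cup (0.5047, 0.0379)
wrist cone_small_mid [276.9 325.6] 0.75 at z=0.028 [0.5901 0.0259]
seated? at z.044 [0.5779 0.0274] cup (0.5762, 0.0294)
[0.43116604 0.04801213 0.19286158] [-0.1259  0.1822 -0.1425]
top panel_handle [192.4 196.1] 0.67 at z=0.1385 [0.6032 0.2433]
```

View pics/w10.png

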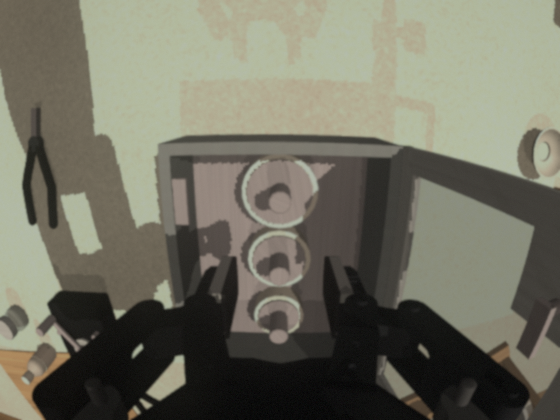

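All three holders sit inside their rims at (278,192), (278,258) and (277,315). Now back to the handle.

>>> {"api": "drive_tool", "payload": {
  "steps": [
    [[0,0,-0.04,0],[0,0,-0.08,0],[0,0,-0.12,0],[0,0,-0.145,0],[0,0,-0.145,0],[-0.125,0.184,-0.145,0],[-0.125,0.184,-0.145,0],[-0.125,0.184,-0.145,0],[-0.125,0.184,-0.145,0],[-0.125,0.184,-0.145,0],[-0.125,0.184,-0.145,0],[-0.125,0.184,-0.145,0],[-0.125,0.184,-0.145,0]]
  ],
  "claw": 0.034
}}

```text
t: 34.9
tool_pos: [0.5765, 0.2172, 0.3374]
orientation: [-0.173, -3.134, 0.002]
contact_force: [-0.0, -0.9, 0.1]
opening: 0.0339
gripper_force: 0.0
```

>>> {"api": "drive_tool", "payload": {
  "steps": [
    [[0,0,0,0],[0,0,0,0]]
  ]
}}

```text
t: 35.07
tool_pos: [0.5763, 0.2158, 0.3395]
orientation: [0.177, 3.137, -0.0]
contact_force: [0.1, -1.3, 0.1]
opening: 0.034
gripper_force: 0.0
```

Run:
```python
from h import *
p,R,s=tool();print(p,to([.578,.2159,.2441]))
o=see("wrist",["panel_handle","key_bow"],"w11")
if "panel_handle" in o: print(atz(*o["panel_handle"][:2],.263))
```

```text
[0.57627756 0.21583569 0.33945104] [-0.0017  0.0003  0.0954]
wrist panel_handle [281.5 218.6] 0.85 at z=0.1385 [0.6171 0.2123]
wrist key_bow [251.6  43.3] 0.62 at z=0.1185 [0.4187 0.2018]
[0.57497435 0.21661242 0.263     ]
```

View pics/w11.png

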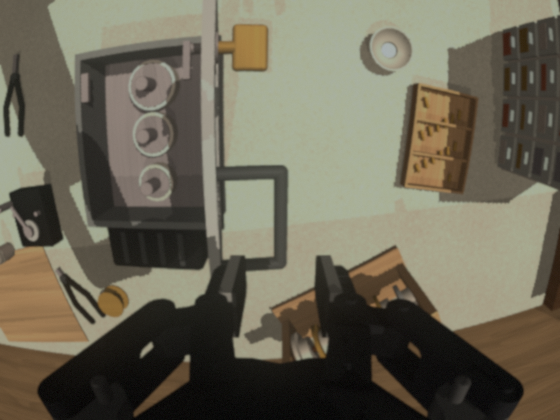

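The handle bar at (281,218) is right under the TCP, and the holders are still seated.

>>> {"api": "drive_tool", "payload": {
  "steps": [
    [[-0.001,0,0.04,0],[-0.001,0,0.08,0],[-0.001,0,0.0955,0],[-0.001,0,0.0955,0],[-0.001,0,0.0955,0],[-0.001,0,0.0955,0]]
  ]
}}

```text
t: 35.72
tool_pos: [0.5787, 0.2167, 0.2462]
orientation: [0.176, 3.134, 0.002]
contact_force: [-0.4, 0.1, 0.9]
opening: 0.0342
gripper_force: 0.0
```

>>> {"api": "drive_tool", "payload": {
  "steps": [
    [[0,0,0,0],[0,0,0,0],[0,0,0,0],[0,0,0,0],[0,0,0,0],[0,0,0,0]]
  ],
  "claw": 0.004
}}

```text
t: 36.22
tool_pos: [0.5787, 0.2161, 0.2461]
orientation: [0.176, 3.134, -0.001]
contact_force: [-2.0, -4.1, 6.8]
opening: 0.0091
gripper_force: 25.0
```

>>> {"api": "drive_tool", "payload": {
  "steps": [
    [[0,-0.021,-0.008,0],[0,-0.04,-0.013,0],[0,-0.059,-0.016,0],[0,-0.078,-0.017,0],[0,-0.097,-0.0165,0],[0,-0.117,-0.014,0],[0,-0.135,-0.009,0],[0,-0.153,-0.003,0],[0,-0.171,0.0055,0]]
  ]
}}

```text
t: 36.97
tool_pos: [0.5582, 0.0458, 0.2419]
orientation: [0.175, 3.136, -0.001]
contact_force: [-10.6, -3.2, 12.7]
opening: 0.0089
gripper_force: 27.8
```

>>> {"api": "drive_tool", "payload": {
  "steps": [
    [[0,-0.016,0.01,0],[0,-0.032,0.021,0],[0,-0.046,0.034,0],[0,-0.059,0.049,0],[0,-0.07,0.064,0],[0,-0.08,0.081,0],[0,-0.088,0.098,0],[0,-0.092,0.108,0],[0,-0.094,0.117,0],[0,-0.094,0.117,0],[0,-0.094,0.117,0]]
  ]
}}

```text
t: 37.88
tool_pos: [0.5462, -0.0514, 0.1208]
orientation: [-0.177, -3.132, 0.012]
contact_force: [-8.6, -18.3, 1.0]
opening: 0.0095
gripper_force: 29.3
```

Run:
```python
from h import *
p,R,s=tool();print(p,s["contact_force"])
```

```text
[ 0.54619896 -0.05144781  0.1207984 ] [ -8.62870168 -18.31717024   1.00538778]
```

>>> {"api": "drive_tool", "payload": {
  "steps": [
    [[0,0.001,0.002,0],[0,0.001,0.004,0],[0,0.001,0.004,0]]
  ]
}}

```text
t: 38.13
tool_pos: [0.5462, -0.052, 0.1188]
orientation: [-0.176, -3.132, 0.017]
contact_force: [-16.8, -23.4, 11.2]
opening: 0.0092
gripper_force: 30.5
```

>>> {"api": "drive_tool", "payload": {
  "steps": [
    [[0,0,0,0],[0,0,0,0],[0,0,0,0],[0,0,0,0],[0,0,-0.05,0],[0,0,-0.1,0],[0.125,0.02,-0.13,0],[0.125,0.02,-0.13,0],[0.125,0.02,-0.13,0],[0.125,0.02,-0.13,0],[0.125,0.02,-0.13,0],[0.125,0.02,-0.13,0],[0.125,0.02,-0.13,0]]
  ],
  "claw": 0.04
}}

```text
t: 39.22
tool_pos: [0.427, -0.0117, 0.2471]
orientation: [0.175, 3.136, 0.0]
contact_force: [0.4, -1.0, 0.4]
opening: 0.0397
gripper_force: 0.0
```

Run:
```python
from h import *
o=see("wrist",L[:2]+L[3:4]+L[6:9],"w12")
for m in optics.cut_out("key_bow","wrist")[:1]:
    ys,xs=np.nonzero(m["pixels"]);print(m["rect"],cv2.minAreaRect(np.c_[xs,ys].astype(np.float32)))
p,R,s=tool();print(p,R.round(3).tolist())
o2=see("scene",L[:2]);see("top",L[:2])
for l in L[:2]:
    if l in o and l in o2: print(l,tri([o[l][:2],o2[l][:2]]))
```

```text
wrist key_bow [273.6 195.7] 0.57 at z=0.1185 [ 0.4218 -0.0172]
wrist panel_handle [255.1 328.6] 0.59 at z=0.1385 [ 0.546  -0.0498]
wrist machine [326.5 228. ] 0.62 at z=0 [0.5029 0.0397]
wrist cone_small_mid [171.8 371.3] 0.52 at z=0.028 [ 0.715  -0.2206]
[269.1, 175.3, 281.3, 218.5] ((274.0, 196.5), (45.0, 10.0), 90.0)
[ 0.42644233 -0.01188985  0.24687273] [[-0.994, 0.112, -0.001], [0.112, 0.994, 0.0], [0.001, 0.0, -1.0]]
scene key_bow [240.1 183.1] 0.5 at z=0.1185 [ 0.424  -0.0199]
scene panel_handle [271.6 200.7] 0.6 at z=0.1385 [ 0.5393 -0.053 ]
top key_bow [150.4 266.4] 0.22 at z=0.1185 [0.4145 0.3579]
top panel_handle [299.9 217.3] 0.95 at z=0.1385 [ 0.5374 -0.0515]
key_bow (array([ 0.42233925, -0.0174384 ,  0.11594305]), np.float64(0.00019716637839424096))
panel_handle (array([ 0.5417271 , -0.05158121,  0.14057082]), np.float64(0.0031354104735647624))
```

View pics/w12.png

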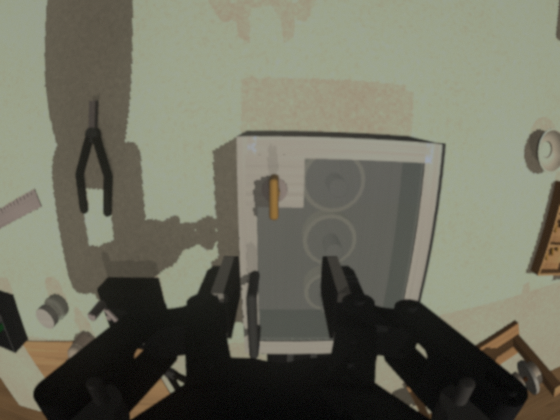

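The panel is flat shut with the key bow at (274,196), still unlocked, and the holders show through the panel. Grip the key.

>>> {"api": "drive_tool", "payload": {
  "steps": [
    [[0.0035,-0.0062,0.06,0],[0.0035,-0.0062,0.1,0],[0.0035,-0.0062,0.144,0],[0.0035,-0.0062,0.144,0],[0.0035,-0.0062,0.144,0],[0.0035,-0.0062,0.144,0]]
  ]
}}

```text
t: 40.42
tool_pos: [0.4214, -0.0174, 0.1028]
orientation: [-0.176, -3.134, -0.001]
contact_force: [0.3, -0.4, 1.0]
opening: 0.0404
gripper_force: 0.0
```

>>> {"api": "drive_tool", "payload": {
  "steps": [
    [[0,0,0,0],[0,0,0,0],[0,0,0,0],[0,0,0,0],[0,0,0,0],[0,0,0,0]]
  ],
  "claw": 0.0,
  "squeeze": 20
}}

```text
t: 40.92
tool_pos: [0.4242, -0.0172, 0.1056]
orientation: [0.176, 3.132, 0.001]
contact_force: [1.4, 5.0, 6.4]
opening: 0.0079
gripper_force: 22.7
```

>>> {"api": "drive_tool", "payload": {
  "steps": [
    [[0,0,0,0.1],[0,0,0,0.2],[0,0,0,0.3],[0,0,0,0.4],[0,0,0,0.5],[0,0,0,0.6],[0,0,0,0.7],[0,0,0,0.8],[0,0,0,0.9],[0,0,0,1.0],[0,0,0,1.1],[0,0,0,1.2],[0,0,0,1.3],[0,0,0,1.4],[0,0,0,1.5],[0,0,0,1.58],[0,0,0,1.6],[0,0,0,1.6],[0,0,0,1.6]]
  ]
}}

```text
t: 42.5
tool_pos: [0.4224, -0.0186, 0.1055]
orientation: [2.37, 2.06, -0.003]
contact_force: [-8.8, -2.1, 13.6]
opening: 0.0076
gripper_force: 25.8
```

Run:
```python
from h import *
p,R,s=tool();print(p,np.degrees(np.arctan2(R[1,1],R[0,1])),s["torque"],s["contact_force"],s["opening"])
```

```text
[ 0.42239609 -0.01859129  0.10547745] -8.01076672216862 [-0.29204201  1.33746575  0.2432533 ] [-8.84951669 -2.0570727  13.64670218] 0.007564343276527247
```

>>> {"api": "drive_tool", "payload": {
  "steps": [
    [[0,0,0,0],[0,0,0,0],[0,0,0,0],[0,0,0,0],[0,0,-0.05,0],[0,0,-0.1,0],[0,0,-0.15,0],[0,0,-0.15,0],[0,0,-0.15,0]]
  ],
  "claw": 0.04
}}

```text
t: 43.25
tool_pos: [0.4256, -0.0183, 0.2602]
orientation: [2.365, 2.053, 0.01]
contact_force: [0.7, -0.4, 0.1]
opening: 0.0398
gripper_force: 0.0
```

Run:
```python
from h import *
p,R,s=tool();print(p,R.round(3).tolist())
o=see("wrist",L[:2]+L[4:6],"w13")
for m in optics.cut_out("key_bow","wrist")[:1]:
    ys,xs=np.nonzero(m["pixels"]);print(m["rect"],cv2.minAreaRect(np.c_[xs,ys].astype(np.float32)))
o2=see("scene",L[4:6],"scene13");see("top",L[4:6])
for l in L[4:6]:
    if l in o and l in o2: print(l,tri([o[l][:2],o2[l][:2]]))
```

```text
[ 0.42555206 -0.01828635  0.26019475] [[0.14, 0.99, 0.011], [0.99, -0.14, -0.003], [-0.001, 0.011, -1.0]]
wrist key_bow [274.7 197.2] 0.65 at z=0.1185 [ 0.4217 -0.0189]
wrist panel_handle [411.9 221.4] 0.75 at z=0.1385 [ 0.5441 -0.0539]
wrist lever_pivot [435.3 317.2] 0.97 at z=0.0465 [ 0.6267 -0.2523]
[269.5, 176.3, 279.2, 220.5] ((275.0, 196.5), (41.0, 8.0), 90.0)
scene lever_post [243.2 366.1] 0.4 at z=0.0685 [ 0.6878 -0.4068]
scene lever_pivot [255.5 294.3] 0.74 at z=0.0465 [ 0.6129 -0.2474]
top lever_post [381.7 209.9] 0.53 at z=0.0685 [ 0.5658 -0.2938]
top lever_pivot [364.6 192.2] 0.58 at z=0.0465 [ 0.6249 -0.2517]
lever_pivot (array([ 0.619344  , -0.24883018,  0.05343166]), np.float64(0.004417579574595199))
```

View pics/w13.png

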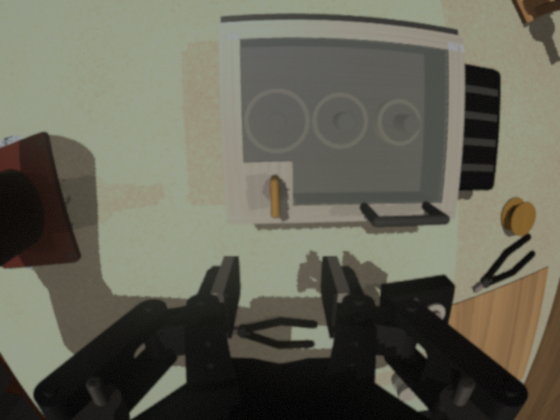

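The key is locked again, bow at (275,197) with its flat towards the free edge, and the panel is shut. Now to the timer lever, approaching from its -y side with closed fingers.

>>> {"api": "drive_tool", "payload": {
  "steps": [
    [[-0.284,0.178,0,-0.14],[-0.284,0.178,0,-0.14],[-0.284,0.178,0,-0.14],[-0.284,0.178,0,-0.14],[-0.284,0.178,0,-0.14],[-0.284,0.178,0,-0.14],[-0.284,0.178,0,-0.14],[-0.284,0.178,0,-0.14],[-0.284,0.178,0,-0.14],[-0.284,0.178,0.08,-0.14],[-0.284,0.178,0.08,-0.14],[-0.284,0.178,0.08,-0.14],[-0.284,0.178,0.08,-0.14],[-0.284,0.178,0.08,-0.14]]
  ],
  "claw": 0.0
}}

```text
t: 45.02
tool_pos: [0.5592, -0.3239, 0.1752]
orientation: [2.221, 2.22, 0.0]
contact_force: [-0.1, 0.3, 0.8]
opening: 0.0002
gripper_force: 0.0
```

Run:
```python
from h import *
p,R,s=tool();print(p,R.round(3).tolist(),s["opening"])
see("wrist",L[4:6]+["bead_jar","glue_bottle"],"w14")
print(to([.562,-.325,.058]))
cv2.imwrite("pics/w14c.png",cv2.imread("pics/w14.png"))
```

```text
[ 0.55918716 -0.32388087  0.17521734] [[0.001, 1.0, 0.001], [1.0, -0.001, -0.001], [-0.001, 0.001, -1.0]] 0.00017738176379216588
wrist lever_post [292.3 157.6] 0.73 at z=0.0685 [ 0.5683 -0.2837]
wrist lever_pivot [355.7 113.4] 0.79 at z=0.0465 [ 0.6225 -0.2482]
wrist bead_jar [315.8 268. ] 0.91 at z=0.028 [ 0.5948 -0.4003]
wrist glue_bottle [378.9 240.6] 0.91 at z=0.028 [ 0.6577 -0.3712]
[-0.0003  0.0019  0.1181]
```

View pics/w14.png

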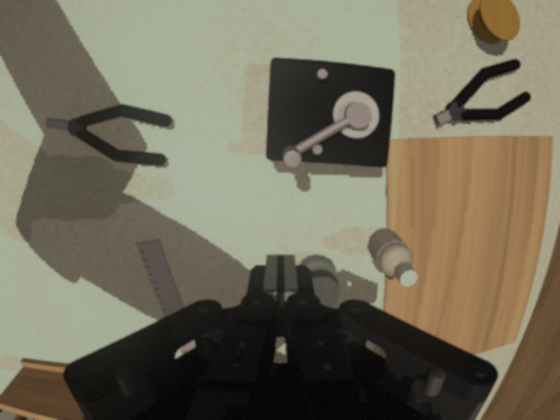

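The timer shows post (292,157), pivot (356,115) and the fingers clear to its -y side; the jar and bottle are clear. Descend, then push.

>>> {"api": "drive_tool", "payload": {
  "steps": [
    [[0,0.004,0.04,0],[0,0.004,0.08,0],[0,0.004,0.117,0],[0,0.004,0.117,0],[0,0.004,0.117,0],[0,0.004,0.117,0]]
  ]
}}

```text
t: 45.77
tool_pos: [0.564, -0.3248, 0.0592]
orientation: [2.22, 2.218, 0.001]
contact_force: [0.3, -0.5, 0.7]
opening: 0.0001
gripper_force: 0.0
```

>>> {"api": "drive_tool", "payload": {
  "steps": [
    [[0.01,0,0,0],[0.02,0,0,0],[0.03,0,0,0],[0.04,0,0,0],[0.05,0,0,0],[0.06,0,0,0],[0.07,0,0,0],[0.08,0,0,0],[0.08,0,0,0]]
  ]
}}

```text
t: 46.52
tool_pos: [0.5642, -0.2423, 0.057]
orientation: [2.219, 2.219, 0.002]
contact_force: [1.8, -5.8, 0.9]
opening: 0.0
gripper_force: 2.7
```

>>> {"api": "drive_tool", "payload": {
  "steps": [
    [[0.005,0,0,0],[0.01,0,0,0],[0.014,0,0,0],[0.014,0,0,0]]
  ]
}}

```text
t: 46.85
tool_pos: [0.5656, -0.2308, 0.0579]
orientation: [2.217, 2.215, 0.003]
contact_force: [6.1, -9.4, -1.0]
opening: 0.0001
gripper_force: 4.7
```

>>> {"api": "drive_tool", "payload": {
  "steps": [
    [[0.003,0,0,0],[0.006,0,0,0],[0.006,0,0,0],[0.006,0,0,0]]
  ]
}}

```text
t: 47.18
tool_pos: [0.5661, -0.2268, 0.0583]
orientation: [2.215, 2.212, 0.002]
contact_force: [7.1, -13.4, -2.5]
opening: -0.0002
gripper_force: 6.7
```

Run:
```python
from h import *
print(sensors.state()["contact_force"])
for n in("wrist","top"):see(n,L[4:6])
```

```text
[  7.08468785 -13.35944819  -2.48317719]
wrist lever_post [294.2 245.2] 0.9 at z=0.0685 [ 0.572  -0.2091]
wrist lever_pivot [379.4 292.6] 0.85 at z=0.0465 [ 0.6234 -0.2501]
top lever_pivot [363.8 194.8] 0.5 at z=0.0465 [ 0.617  -0.2488]
```

>>> {"api": "drive_tool", "payload": {
  "steps": [
    [[0.004,0,0,0],[0.005,0,0,0],[0.005,0,0,0],[0.005,0,0,0]]
  ]
}}

```text
t: 47.82
tool_pos: [0.5665, -0.226, 0.0586]
orientation: [2.212, 2.207, -0.003]
contact_force: [7.7, -27.0, -7.9]
opening: 0.0002
gripper_force: 13.7
```

Firm at the stop: 27 N with almost no further travel. Retreat the way I came, then lift clear.

>>> {"api": "drive_tool", "payload": {
  "steps": [
    [[-0.02,0,0,0],[-0.04,0,0,0],[-0.06,0,0,0],[-0.08,0,0,0],[-0.1,0,0,0],[-0.105,0,0,0],[-0.105,0,-0.04,0],[-0.105,0,-0.08,0],[-0.105,0,-0.12,0],[-0.105,0,-0.15,0],[-0.105,0,-0.15,0],[-0.105,0,-0.15,0]]
  ]
}}

```text
t: 48.82
tool_pos: [0.5642, -0.323, 0.2092]
orientation: [2.218, 2.218, 0.003]
contact_force: [-0.5, 0.2, -0.6]
opening: -0.0002
gripper_force: 0.0
```

Run:
```python
from h import *
see("wrist",L[4:6],"w15");see("top",L[:2]+L[4:9],"top15");see("scene",L[:2])
print(sensors.state()["contact_force"])
a=cv2.imread("pics/w15.png")[50:250,200:440];b=cv2.imread("pics/top15.png")[150:350,200:440]
cv2.imwrite("pics/fin.png",cv2.resize(np.hstack([a,b]),(800,334)))
```

```text
wrist lever_post [284.8 149.9] 0.87 at z=0.0685 [ 0.5685 -0.2809]
wrist lever_pivot [343.8 115.4] 0.81 at z=0.0465 [ 0.6244 -0.2498]
top key_bow [288.9 258.8] 0.57 at z=0.1185 [ 0.4266 -0.0189]
top panel_handle [301.5 215.3] 0.86 at z=0.1385 [ 0.5428 -0.056 ]
top lever_post [378.8 208.2] 0.54 at z=0.0685 [ 0.5711 -0.2857]
top lever_pivot [366.3 190. ] 0.93 at z=0.0465 [ 0.6316 -0.2572]
top cone_medium_mid [320.8 146.2] 0.72 at z=0.028 [ 0.7789 -0.1279]
scene key_bow [238.2 183.2] 0.55 at z=0.1185 [ 0.4199 -0.0227]
scene panel_handle [272.9 199.9] 0.79 at z=0.1385 [ 0.5406 -0.049 ]
[0.58104759 0.31123338 0.50092548]
```

View pics/fin.png

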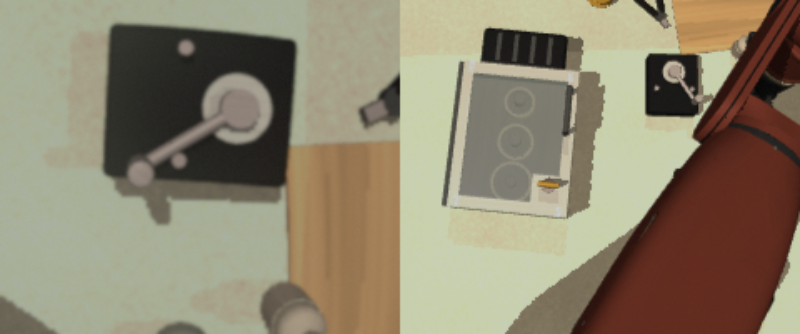

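The lever is back at rest (post at (140,172) in the left crop). The panel is shut with the key locked (548,184), and three holders sit in their cups. Handing in.

```bash
python3 -c "
from workcell import job
print(job.job_done())"
```

```text
the job is handed in; nothing more can be done
None
```

The job is handed in: all three holders are seated in their cups, the panel is shut and locked, and the timer lever was swung to its stop and is back at rest; the hand-in returned no verdict.

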